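# Lid the parts drier, then open its outer lid alone

## Task

Switch the parts drier's fan off by turning its dial fully anticlockwise to the stop. Then take the two nested lids together from their parking ring by the knob in the middle, lower them gently onto the drier's pot until the inner lid is seated in the mouth, and let go. Finally lift the outer lid alone by its collar, leaving the inner lid seated and undisturbed so the parts can air through its holes, and finish while still holding the outer lid level, well clear above the inner lid's knob; do not separate the lids before they sit on the pot, and leave the bearing, boxes and wrench on the bench alone.

Things in the scene. Friction and masses are not known exactly. Their poses are not given: they have to be found in the camera images.
- drier: Parts drier, fixed to the bench: grey box 160 (x) x 280 (y) x 60 mm high, origin at the centre of its underside. On its top stand an open steel pot at (0, -75) mm and the fan dial at (0, +100) mm in its own frame. It may stand on either side of the bench and be turned by up to 0.3 rad.
- pot_rim (a point): Centre of the pot's mouth, at the height of its rim, 110 mm above the bench. Mouth 110 mm inside, 118 mm outside diameter, pot 45 mm deep inside.
- dial_grip (a point): Point on the fan dial's vertical axis at the height to grip, 97 mm above the bench. The dial has an upright black grip bar, 14 mm thick, 46 mm long, from 74 to 104 mm above the bench, on a disc of 48 mm diameter. The bar lies along this point's x axis (turning with it); a white mark is at its -x end. It turns with little friction (0.04 N m).
- dial (a joint): Turn of the fan dial in rad: 0 = fully anticlockwise seen from above, at the stop (off), growing clockwise to 4.5. At 0 the grip bar lies along the drier's x axis with its white mark towards the drier's -x side (the long scale mark). It starts about 0.6 to 1.3 rad from off.
- stand: Parking ring on which the nested lids start, fixed to the bench: dark rubber ring 118 mm outside, 108 mm inside diameter, 30 mm high, origin at the centre of its underside.
- inner_lid: Perforated steel inner lid, loose, 0.2 to 0.34 kg. Origin at the centre of its flange's underside, z up; on the stand or seated on the pot this lies at the rim's height and centre. Flange 124 mm diameter, 5 mm thick; below it a plug of 100 mm diameter, 12 mm deep, tapering to 88 mm, enters the pot's mouth (5 mm play all round).
- inner_knob (a point): Middle of the inner lid's round black knob, 51 mm above that lid's origin. Knob 24 mm diameter, 28 mm high (37 to 65 mm above the lid's origin), on a 16 mm stem. Nested, it stands up through the outer lid's collar, its top 30 mm above the collar's; lifting by it carries both lids.
- outer_lid: Aluminium outer lid, loose, 0.16 to 0.26 kg, a cap resting loosely on the inner lid's flange and hiding it. Origin at the centre of its top plate's underside, z up; nested, 5 mm above the inner lid's origin. Plate 136 mm diameter, 4 mm thick; a skirt of 130 mm inside diameter hangs 10 mm below the plate's underside, around the flange (3 mm play).
- collar (a point): Middle of the outer lid's collar, 17 mm above that lid's origin: an open round upright collar to grip, 46 to 48 mm outside, 38 mm inside diameter, from 4 to 30 mm above the lid's origin. The inner lid's knob passes up through it.
- bearing: Bystander: steel bearing ring lying flat, 72 mm diameter, 20 mm high; origin at the centre of its underside.
- filter_box: Bystander: yellow and black carton, 80 x 80 x 75 mm; origin at the centre of its underside.
- seal_box: Bystander: brown carton, 70 x 110 x 50 mm; origin at the centre of its underside.
- wrench: Bystander: wrench lying flat, 180 mm long; origin under its middle.
Mind the look-alikes: they are no part of the job. There is more than one size of the outer_lid; the one meant has the size given above. Of the things that look like the inner_lid, the smaller one is meant.

How it is judged (in metres and radians):
On the way, in this order (a step that is already met when the one before it is completed fails the run):
1. the fan dial is turned fully anticlockwise to its stop (value of joint dial below 0.06 rad), for 0.2 s.
2. both lids sit nested on the pot, the inner one seated in the mouth, and the fingers have let go of them (z of inner_lid in the frame of pot_rim between -0.003 and 0.003 m and horizontal distance between inner_lid and pot_rim below 0.008 m and angle between inner_lid's own z axis and vertical below 0.05 rad and distance between outer_lid and inner_lid below 0.012 m and contact force between the fingers and inner_lid below 0.1 N and contact force between the fingers and outer_lid below 0.1 N), for 0.2 s.
At the end, for the whole second after the job is handed in: Dial within 0.08 rad of its stop; inner lid seated on the pot (3 mm in height, 8 mm sideways, 0.05 rad), at rest and untouched; outer lid gripped, at rest, level within 0.2 rad, its plate 85 mm or more above the inner lid's origin, touching neither inner lid nor drier (value of joint dial below 0.08 rad and z of inner_lid in the frame of pot_rim between -0.003 and 0.003 m and horizontal distance between inner_lid and pot_rim below 0.008 m and angle between inner_lid's own z axis and vertical below 0.05 rad and linear speed of inner_lid below 0.03 m/s and z of outer_lid in the frame of inner_lid above 0.085 m and angle between outer_lid's own z axis and vertical below 0.2 rad and linear speed of outer_lid below 0.05 m/s and contact force between the fingers and outer_lid above 1 N and contact force between each of outer_lid, the fingers and inner_lid below 0.1 N and contact force between outer_lid and drier below 0.1 N); the arm keeps its last pose, push and grip.
It fails at once if the lids come apart (over 20 mm) while the inner lid is not seated on the pot: it is lifted along, shifted or tipped, or they were separated elsewhere (distance between outer_lid and inner_lid above 0.02 m and not (z of inner_lid in the frame of pot_rim between -0.005 and 0.005 m and horizontal distance between inner_lid and pot_rim below 0.009 m and angle between inner_lid's own z axis and vertical below 0.08 rad)).
It fails at once if the inner lid is dropped or slammed onto the pot (over 0.4 m/s within 30 mm of its seat) (distance between inner_lid and pot_rim below 0.03 m and linear speed of inner_lid above 0.4 m/s).
It fails at once if the bearing, a box or the wrench is pushed by more than 30 mm (distance of any of bearing, filter_box, seal_box, wrench from where it was at the start of the episode above 0.03 m).
It also fails if it takes over 59 s, if anything falls off the work surface, if the arm or the gripper's body presses on something with over 40 N, if the wrist force passes 120 N, or if a joint passes its speed limit or range.

## Robot

A 6-joint arm with a two-finger parallel gripper is mounted at the origin on the work surface. World frame = base frame: x ahead of the robot, y to its left, z up, the work surface at z = 0. Lengths are in mm, angles in degrees, forces in N, time in s.
With the tool pointing down it reaches from about 150 to 775 mm from the base axis. Payload 6.1 kg.
Tool frame: the origin (TCP) lies on the front face of the gripper's body, between the roots of the fingers; the fingertips stand 73 mm ahead of it and the grasp point (between the pads) lies 54 mm ahead of it; z points along the fingers, y is the line along which they close (so a half turn about z gives the same grasp; the last joint's range is limited). The gripper opens to 85 mm and grips with 20 to 120 N. Pads are 22 mm wide; open, the fingers measure 114 mm over their backs; the gripper's body (76 mm by 85 mm) begins 54 mm behind the grasp point. The pads swing forward as they close: fully open they stand 13 mm farther back than shut.
Start: joints at [73.969, 7.208, -2.269, 80.523, 0, 90], TCP at [144.98, 504.569, 303.895] pointing down, gripper open.
Joint ranges: [-155.77, 155.77], [-54.66, 111.73], [-72.52, 77.12], [-102.08, 115.82], [-83.92, 84.16], [-180, 180]. Speed limits (degrees/s): [136.94, 136.94, 172.46, 180, 180, 180].

## Interface

Orientations are given as [roll, pitch, yaw] about the fixed x, y, z axes, in that order (R = Rz(yaw) Ry(pitch) Rx(roll)).
In Python, from bench import readout, camera, get_calibration, arm gives the robot as it stands.
- The arm moves only by the tool apply_moves, never from a script. Its argument "steps" is a list of rows, each a list of 7 numbers: the shift along the world's x, y, z in m, then the turn, a rotation vector about the world's x, y, z in rad, then the closure, from 0 (fully open) to 1 (shut). A call has 1 to 20 rows; each row is the pose to reach, as a shift and turn from the pose commanded when the call began; what a row does not reach only later rows make up. A row lasts 1/8 s, in which the tool goes at most 62.5 mm and 10.7 degrees, less where a joint would pass 70% of its speed; a pose out of reach is approached as far as the arm can. A call with a gripper value outside its range is refused whole. The fingers move at their own pace and stop on an object; "newtons" is the grip in N (left out, the last holds). Time passes only in rows, so rows that repeat a pose let the fingers close. It gives the time, the measured TCP pose, the force, the opening and the grip force at its end, in the units of the state.
- readout.state(): the state, without advancing time (a new reading comes with each control period).
- camera(name): name is "side" or "top" or "wrist"; returns (picture, depth): 480x640x3 uint8, blue, green, red; 480x640 float32, mm along the optical axis (not along the pixel's ray), 0 where there is no reading.
- get_calibration(name): a dict with "K" (3x3 intrinsics, pixels), "rvec" (rotation vector, rad) and "tvec" (3), from world to camera coordinates, as OpenCV has them; the wrist camera has in their place "tool_from_camera" (4x4, takes a point from camera to tool coordinates, whose origin is the TCP and whose axes are the flange's). Camera axes: x right, y down, z forward; pixel columns grow to the right and rows downward; lengths in mm; the calibration is good to about 2 mm. The wrist camera is an equidistant fisheye: a pixel r from the principal point sees the ray r / f radians off the axis. A picture is of the moment at which its call begins: read the wrist's pose just before it. get_calibration takes no time and is no camera call.
- arm.hand_in(): hands the job in; it is judged then, once.
The state is a dict: "time": time; "qpos": joint angles; "joint_velocities": joint speeds; "effort": joint torques, N m; "tcp_pos": TCP position; "ee_rot": TCP orientation; "wrist_force": force on the tool from outside, world axes, zero at the start; "wrist_torque": the same for the moment, N m; "opening": finger opening in mm; "grasp_force": force on a finger pad.
Only numpy, scipy, OpenCV 4.12 (cv2) and the standard library are available. Lean on these libraries where they do the work, as an engineer would, in place of code of your own. Each camera call takes 0.05 s, during which the arm holds its last target. There are 200 camera calls.

## Working session

There is one attempt and no reset: what is moved stays moved. The work goes in short steps, Python scripts to look and compute and a tool call to move; the robot and the scene stay as the last step left them, time stands still between calls to the robot, and variables do not carry over. Pictures are saved under pics/ and viewed, at most 10 in all, crops included, and the job is handed in when it is done.

Besides the shell and the picture viewer there is one more tool, called after "Call:" as name([rows], argument=value, ...), one row to a line, values as JSON. apply_moves: Moves the arm, as the interface text tells. Its arguments: {"type":"object","properties":{"steps":{"type":"array"},"newtons":{"type":"number"}},"required":["steps"]}

```bash
ls; mkdir -p pics; cat > h.py <<'E'
import numpy as np, cv2
from bench import readout, camera, get_calibration, arm
from scipy.spatial.transform import Rotation as R
def cloud(name):
    img,d=camera(name); c=get_calibration(name); K=np.array(c["K"])
    Rm=cv2.Rodrigues(np.array(c["rvec"],float))[0]; t=np.array(c["tvec"],float).ravel()
    v,u=np.mgrid[:480,:640]
    P=np.stack([(u-K[0,2])/K[0,0]*d,(v-K[1,2])/K[1,1]*d,d],-1)
    W=(P-t)@Rm; W[d<=0]=np.nan
    return img,d,W
E
python3 - <<'E'
from h import *
for n in("top","side"):
    img,d,W=cloud(n); cv2.imwrite(f"pics/{n}.png",img); np.savez(f"{n}.npz",img=img,d=d,W=W)
    print(n,(d>0).mean(), -cv2.Rodrigues(np.array(get_calibration(n)["rvec"],float))[0].T@np.array(get_calibration(n)["tvec"]).ravel())
print(get_calibration("top")["K"],readout.state())
E
```

```text
pics
top 0.99611328125 [ 403.1936079   111.22050258 1263.3992492 ]
side 0.9960416666666667 [ 466.65391156 1017.4066756   606.08627828]
[[530.52306752   0.         328.65889628]
 [  0.         530.52306752 235.99914492]
 [  0.           0.           1.        ]] {'time': 0.1, 'qpos': array([ 7.39681809e+01,  7.23912454e+00, -2.31981403e+00,  8.05238908e+01,
       -3.11852622e-04,  9.00005237e+01]), 'joint_velocities': array([ 0.04137435,  0.03007835,  0.09663142, -0.02282385,  0.06408955,
       -0.05956796]), 'effort': array([-1.02666603e-03, -4.36906815e+01,  3.53603375e+01,  1.37928661e-02,
       -6.42757186e-05, -8.72818703e-06]), 'tcp_pos': array([144.92014215, 504.33495536, 303.20069101]), 'ee_rot': array([-1.79917171e+02,  3.12609438e-04,  1.63967658e+02]), 'wrist_force': array([0.26277439, 0.44090362, 0.40659752]), 'wrist_torque': array([-0.01876084,  0.02011877,  0.01286005]), 'grasp_force': 0.0, 'opening': 85.20020051721258}
```

View pics/top.png

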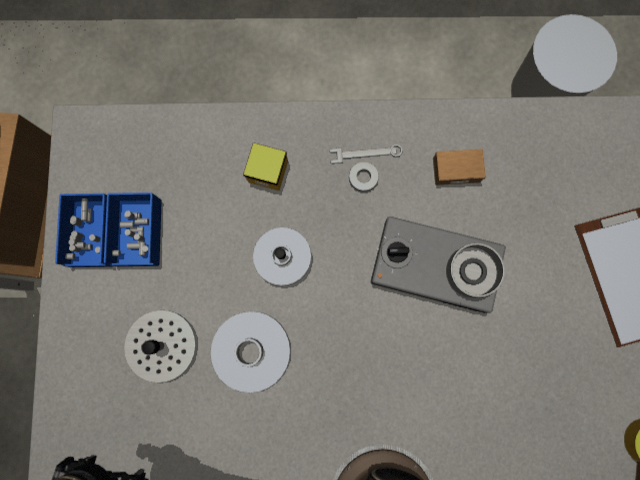

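View pics/side.png

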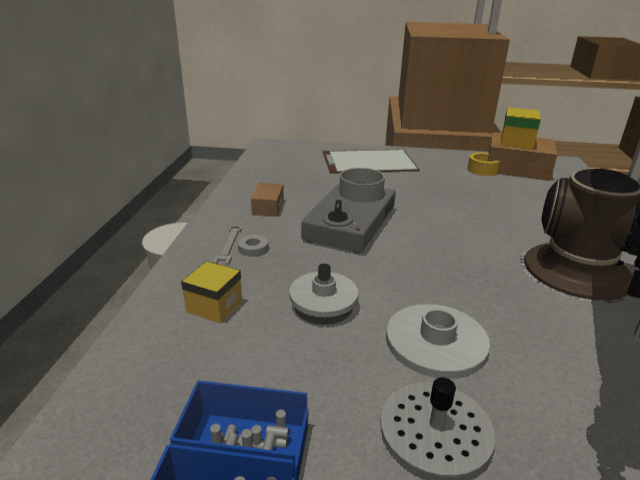

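The top view shows the nested lids at (282,257), the dial at (398,250) and the pot at (476,271), with the look-alikes at the lower left. Next I measure these from depth.

```bash
python3 - <<'E'
from h import *
def circ(p):
    A=np.c_[2*p,np.ones(len(p))]; s=np.linalg.lstsq(A,(p**2).sum(1),rcond=None)[0]
    return s[:2],np.sqrt(s[2]+s[:2]@s[:2])
def near(W,c,r,z0,z1):
    m=(np.hypot(W[...,0]-c[0],W[...,1]-c[1])<r)&(W[...,2]>z0)&(W[...,2]<z1); return m
def rimfit(m,W,name):
    c=max(cv2.findContours(m.astype(np.uint8),cv2.RETR_EXTERNAL,cv2.CHAIN_APPROX_NONE)[0],key=len)[:,0]
    p=W[c[:,1],c[:,0],:2]; cc,r=circ(p); print(name,cc.round(1),r.round(1),"z",np.median(W[m][:,2]).round(1),m.sum())
    return cc
D=np.load("top.npz"); W=D["W"]; img=D["img"]
lid=W[262,262][:2]; pot=W[271,476][:2]; dial=W[250,398][:2]; print(W[400,480],W[265,438])
l0=np.nanmedian(W[225:290,250:315].reshape(-1,3),axis=0)[:2]
rimfit(near(W,l0,90,33,45),W,"lid plate"); 
c=rimfit(near(W,l0,40,58,72),W,"collar"); rimfit(near(W,l0,40,85,105),W,"knob")
rimfit(near(W,pot,80,104,116),W,"rim")
m=near(W,pot,260,52,66)&(W[...,1]<40)
cv2.imwrite("pics/m.png",m*255)
m2=near(W,pot,260,52,130)&(W[...,1]<40)&(W[...,0]<480)
cs=max(cv2.findContours(m2.astype(np.uint8),cv2.RETR_EXTERNAL,cv2.CHAIN_APPROX_NONE)[0],key=len)[:,0]
r=cv2.minAreaRect(W[cs[:,1],cs[:,0],:2].astype(np.float32)); print("drier",r)
m=near(W,dial,35,95,112); p=W[m]; print("bar",p.mean(0),len(p)); 
rr=cv2.minAreaRect(p[:,:2].astype(np.float32)); print(rr)
S=np.linalg.svd(p[:,:2]-p[:,:2].mean(0))[2][0]; print(S,np.degrees(np.arctan2(S[1],S[0])))
for n in "top","side":
  D=np.load(n+".npz");W=D["W"];img=D["img"]
  g=img.min(2); mm=near(W,dial,30,90,112)&(g>170); print("white",mm.sum(),W[mm].mean(0) if mm.any() else 0)
  print(n,"bar side", [np.round(x,1) for x in (W[near(W,dial,40,95,112)].mean(0), )])
  if n=="side":
    for nm,c0,z0,z1 in(("rim",pot,104,116),("plate",l0,33,45),("knob",l0,85,105)):
      q=near(W,c0,90,z0,z1); qq=W[q]; print(nm,(qq.min(0)+qq.max(0))/2,qq.max(0)-qq.min(0))
cv2.imwrite("pics/dial.png",np.hstack([cv2.resize(np.load("top.npz")["img"][225:275,370:430],(400,333),interpolation=2),cv2.resize(img[190:240,310:370],(400,333),interpolation=2)]))
E
```

```text
[ 215.38289784 -229.48133492    1.70808919] [ 521.52610283 -135.72052742   64.43093181]
lid plate [553.4 221.2] 66.7 z 39.0 2355
collar [553.3 221. ] 21.8 z 64.9 113
knob [553.1 220.9] 10.7 z 95.3 87
rim [ 506.9 -210.9] 57.9 z 109.2 355
drier ((448.222900390625, -138.09268188476562), (250.78224182128906, 63.57712936401367), 89.93126678466797)
bar [553.0098242  -41.16378849 102.9361391 ] 131
((553.0073852539062, -41.834388732910156), (13.515853881835938, 43.981040954589844), 0.31311479210853577)
[ 0.02211389 -0.99975546] -88.73286409498218
white 0 0
top bar side [array([553. , -41.2, 102.9])]
white 0 0
side bar side [array([553.2, -35.7, 102.1])]
rim [ 507.4535973  -211.36664464  108.17399272] [116.97990459 121.05378314   8.30519304]
plate [554.08143959 222.95799653  38.94398483] [134.25186982 134.87614072  11.82452931]
knob [554.03975585 223.14330384  91.20215991] [23.81295322 23.42034988 12.184552  ][ WARN:0@0.645] global loadsave.cpp:1063 imwrite_ Unsupported depth image for selected encoder is fallbacked to CV_8U.
```

View pics/dial.png

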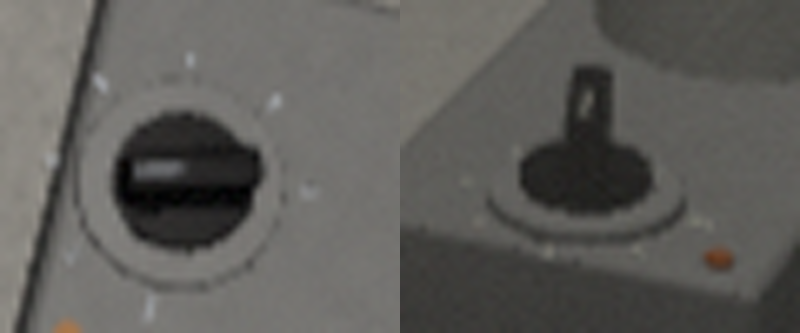

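The white mark points to world +y (left in the top view). The bar needs about +73.5° anticlockwise to reach the long scale mark. I move above the dial.

Call:
apply_moves([
  [0.05,-0.067,-0.005,0,0,-0.15,0],
  [0.1,-0.134,-0.01,0,0,-0.3,0],
  [0.408,-0.5456,-0.044,0,0,-1.268,0],
  [0.408,-0.5456,-0.044,0,0,-1.268,0],
  [0.408,-0.5456,-0.044,0,0,-1.268,0],
  [0.408,-0.5456,-0.044,0,0,-1.268,0],
  [0.408,-0.5456,-0.044,0,0,-1.268,0],
  [0.408,-0.5456,-0.044,0,0,-1.268,0],
  [0.408,-0.5456,-0.044,0,0,-1.268,0],
  [0.408,-0.5456,-0.044,0,0,-1.268,0],
  [0.408,-0.5456,-0.044,0,0,-1.268,0],
  [0.408,-0.5456,-0.044,0,0,-1.268,0],
  [0.408,-0.5456,-0.044,0,0,-1.268,0],
  [0.408,-0.5456,-0.044,0,0,-1.268,0],
  [0.408,-0.5456,-0.044,0,0,-1.268,0],
], newtons=30)

```text
time: 1.98
tcp_pos: [552.5, -40.0, 260.3]
ee_rot: [180.0, -0.0, 91.4]
wrist_force: [-0.4, 0.5, 0.3]
opening: 85.5
grasp_force: 0.0
```

```bash
cat >> h.py <<'E'
def wcloud():
    s=readout.state(); img,d=camera("wrist"); c=get_calibration("wrist"); K=np.array(c["K"]); T=np.array(c["tool_from_camera"])
    v,u=np.mgrid[:480,:640]; x=(u-K[0,2])/K[0,0]; y=(v-K[1,2])/K[1,1]; r=np.hypot(x,y)+1e-9
    k=np.tan(np.minimum(r,1.5))/r; P=np.stack([x*k*d,y*k*d,d],-1)
    P=P@T[:3,:3].T+T[:3,3]; Rt=R.from_euler("xyz",s["ee_rot"],degrees=True).as_matrix()
    W=P@Rt.T+s["tcp_pos"]; W[(d<=0)|(r>1.3)]=np.nan
    return img,d,W,s
E
python3 - <<'E'
from h import *
img,d,W,s=wcloud(); cv2.imwrite("pics/w1.png",img)
print(s["time"],s["tcp_pos"],s["ee_rot"],s["qpos"])
m=(np.hypot(W[...,0]-553,W[...,1]+41)<40)&(W[...,2]>92)&(W[...,2]<115); p=W[m]; print(len(p))
rr=cv2.minAreaRect(p[:,:2].astype(np.float32)); print(rr, np.median(p[:,2]))
E
```

```text
1.975 [552.53590149 -39.97586522 260.34597225] [ 1.79968199e+02 -2.16255137e-03  9.14125938e+01] [-4.14023242e+00  1.04926980e+01 -3.84615633e+00  7.56297030e+01
  5.22958579e-03  8.44471758e+01]
1399
((551.89794921875, -42.700496673583984), (13.666991233825684, 44.94099807739258), 1.6983673572540283) 103.42050964568634
```

View pics/w1.png

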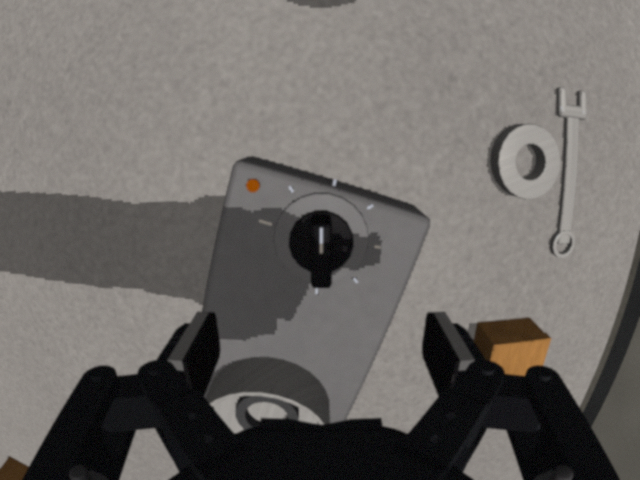

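The wrist view confirms the bar centre at (322,240), bearing about 91°, with its mark to +y. I descend and grip it.

Call:
apply_moves([
  [0,-0.001,-0.03,0,0,0,0],
  [0,-0.001,-0.06,0,0,0,0],
  [0,-0.001,-0.085,0,0,0,0],
  [0,-0.001,-0.1,0,0,0,0],
  [0,-0.001,-0.107,0,0,0,0.3],
  [0,-0.001,-0.107,0,0,0,1],
  [0,-0.001,-0.107,0,0,0,1],
  [0,-0.001,-0.107,0,0,0,1],
  [0,-0.001,-0.107,0,0,0,1],
  [0,-0.001,-0.107,0,0,0,1],
  [0,-0.001,-0.107,0,0,0,1],
], newtons=30)

```text
time: 3.4
tcp_pos: [552.9, -42.1, 153.9]
ee_rot: [180.0, 0.0, 91.3]
wrist_force: [-2.2, -0.9, 6.4]
opening: 13.4
grasp_force: 32.2
```

Call:
apply_moves([
  [0,0,0,0,0,0.1,1],
  [0,0,0,0,0,0.25,1],
  [0,0,0,0,0,0.4,1],
  [0,0,0,0,0,0.55,1],
  [0,0,0,0,0,0.7,1],
  [0,0,0,0,0,0.85,1],
  [0,0,0,0,0,1.0,1],
  [0,0,0,0,0,1.1,1],
  [0,0,0,0,0,1.18,1],
  [0,0,0,0,0,1.24,1],
  [0,0,0,0,0,1.28,1],
  [0,0,0,0,0,1.31,1],
  [0,0,0,0,0,1.31,1],
  [0,0,0,0,0,1.31,1],
])

```text
time: 5.15
tcp_pos: [552.3, -42.5, 153.9]
ee_rot: [-180.0, -0.0, 166.2]
wrist_force: [-5.1, -0.6, 6.6]
opening: 13.4
grasp_force: 38.6
```

```bash
python3 -c "
from h import *
s=readout.state();print(s['wrist_torque'],s['wrist_force'],s['ee_rot'],s['opening'])"
```

```text
[-0.14844246  1.21555585 -0.88323683] [-5.06339449 -0.61563293  6.58614462] [-1.79955204e+02 -2.03465361e-02  1.66229746e+02] 13.361218051202982
```

The torque of -0.88 N m shows the dial is against its stop. I release it and go above the lids.

Call:
apply_moves([
  [0,0,0,0,0,1.31,0],
  [0,0,0,0,0,0,0],
  [0,0,0,0,0,0,0],
])

```text
time: 5.52
tcp_pos: [553.2, -42.1, 153.1]
ee_rot: [180.0, 0.0, 166.5]
wrist_force: [-0.3, 0.4, -0.0]
opening: 67.7
grasp_force: 0.0
```

My first row wrongly repeated the turn, so the dial needs checking. I lift straight up and look.

Call:
apply_moves([
  [0,0,0.03,0,0,0,0],
  [0,0,0.08,0,0,0,0],
  [0,0,0.107,0,0,0,0],
  [0,0,0.107,0,0,0,0],
  [0,0,0.107,0,0,0,0],
])

```text
time: 6.15
tcp_pos: [552.8, -42.0, 259.1]
ee_rot: [-180.0, -0.0, 166.5]
wrist_force: [0.0, 0.3, -1.1]
opening: 85.4
grasp_force: 0.0
```

```bash
python3 - <<'E'
from h import *
img,d,W,s=wcloud(); cv2.imwrite("pics/w2.png",img[130:350,180:480])
print(s["time"],s["tcp_pos"],s["ee_rot"],s["qpos"])
m=(np.hypot(W[...,0]-553,W[...,1]+41)<40)&(W[...,2]>92)&(W[...,2]<115); p=W[m]
rr=cv2.minAreaRect(p[:,:2].astype(np.float32)); print(rr, np.median(p[:,2]))
m=(np.hypot(W[...,0]-507,W[...,1]+211)<75)&(W[...,2]>104)&(W[...,2]<116); p=W[m]; print(len(p),p.mean(0),p.min(0),p.max(0))
# drier edge direction
m=((W[...,2]>52)&(W[...,2]<67)&(np.hypot(W[...,0]-553,W[...,1]+41)<120)).astype(np.uint8); 
c=max(cv2.findContours(m,0,1)[0],key=len)[:,0]; q=W[c[:,1],c[:,0],:2]; print(cv2.minAreaRect(q.astype(np.float32)))
E
```

```text
6.15 [552.78478887 -42.02669138 259.12237329] [-1.79992365e+02 -4.23461980e-02  1.66465729e+02] [-4.34736311e+00  1.05982754e+01 -3.87153056e+00  7.55732160e+01
 -7.75830194e-04  9.18690575e+00]
((551.7086181640625, -43.51163101196289), (13.769023895263672, 45.336360931396484), 74.87947082519531) 103.42887546448432
3062 [ 503.9879129  -207.36464351  108.405615  ] [ 446.96061332 -271.15108738  104.00931611] [ 563.84346906 -152.97817431  111.98977618]
((541.0774536132812, -80.36032104492188), (157.47415161132812, 158.91432189941406), 74.64302062988281)
```

View pics/w2.png

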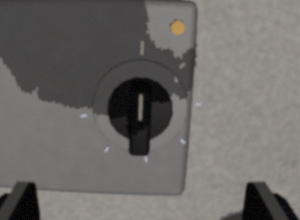

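The picture shows the bar at (140,122) with its white mark at the long scale mark, so the dial is at the stop (164.9° against 164.6° for the drier). I move to the lids.

Call:
apply_moves([
  [0,0.02,0,0,0,0,0],
  [0,0.06,0,0,0,0,0],
  [0,0.11,0,0,0,0,0],
  [0,0.165,0,0,0,0,0],
  [0,0.215,0,0,0,0,0],
  [0,0.25,0,0,0,0,0],
  [0.0005,0.264,0,0,0,0,0],
  [0.0005,0.264,0,0,0,0,0],
  [0.0005,0.264,0,0,0,0,0],
])

```text
time: 7.32
tcp_pos: [553.4, 221.1, 259.7]
ee_rot: [-180.0, -0.0, 166.3]
wrist_force: [0.1, -0.1, 0.4]
opening: 85.5
grasp_force: 0.0
```

```bash
cat >> h.py <<'E'
def mid(W,c,r,z0,z1,n):
    m=((np.hypot(W[...,0]-c[0],W[...,1]-c[1])<r)&(W[...,2]>z0)&(W[...,2]<z1)).astype(np.uint8)
    if m.sum()<20: print(n,"none",m.sum()); return
    k=max(cv2.findContours(m,0,1)[0],key=len)[:,0]; q=W[k[:,1],k[:,0],:2].astype(np.float32)
    p=W[m>0]; print(n,cv2.minEnclosingCircle(q),"z p50/p95",np.percentile(p[:,2],[50,95]).round(1),len(p))
E
python3 - <<'E'
from h import *
img,d,W,s=wcloud()
print(s["time"],s["tcp_pos"],s["ee_rot"])
c=(553.5,221.8)
mid(W,c,30,88,105,"knob"); mid(W,c,30,60,70,"collar"); mid(W,c,85,33,45,"plate")
E
```

```text
7.325 [553.37504896 221.11649075 259.6701271 ] [-1.79962375e+02 -2.16003458e-02  1.66330554e+02]
knob ((551.2431640625, 220.54202270507812), 12.179765701293945) z p50/p95 [94.4 95.6] 950
collar ((551.444580078125, 220.87966918945312), 23.14607810974121) z p50/p95 [64.4 65.7] 850
plate ((551.49853515625, 220.37098693847656), 68.23332214355469) z p50/p95 [38.7 39.9] 17995
```

Both views give the knob at about (552.4, 220.8). I lower and grip it.

Call:
apply_moves([
  [-0.001,-0.001,-0.03,0,0,0,0],
  [-0.001,-0.001,-0.06,0,0,0,0],
  [-0.001,-0.001,-0.09,0,0,0,0],
  [-0.001,-0.001,-0.11,0,0,0,0],
  [-0.001,-0.001,-0.119,0,0,0,0],
  [-0.001,-0.001,-0.119,0,0,0,0.3],
  [-0.001,-0.001,-0.119,0,0,0,0.6],
  [-0.001,-0.001,-0.119,0,0,0,1],
  [-0.001,-0.001,-0.119,0,0,0,1],
  [-0.001,-0.001,-0.119,0,0,0,1],
  [-0.001,-0.001,-0.119,0,0,0,1],
  [-0.001,-0.001,-0.119,0,0,0,1],
], newtons=60)

```text
time: 8.88
tcp_pos: [552.9, 221.3, 142.0]
ee_rot: [179.9, 0.1, 166.4]
wrist_force: [-0.5, 0.1, 5.7]
opening: 22.2
grasp_force: 58.9
```

Call:
apply_moves([
  [0,0,0.005,0,0,0,1],
  [0,0,0.015,0,0,0,1],
  [0,0,0.03,0,0,0,1],
  [0,0,0.055,0,0,0,1],
  [0,0,0.085,0,0,0,1],
  [0,0,0.115,0,0,0,1],
  [0,0,0.14,0,0,0,1],
  [0,0,0.15,0,0,0,1],
  [0,0,0.15,0,0,0,1],
  [0,0,0.15,0,0,0,1],
])

```text
time: 10.12
tcp_pos: [552.2, 220.8, 289.7]
ee_rot: [-179.9, -0.1, 166.4]
wrist_force: [-0.8, 0.2, -4.7]
opening: 22.3
grasp_force: 59.0
```

```bash
python3 - <<'E'
from h import *
img,d,W,s=wcloud(); cv2.imwrite("pics/w3.png",img)
print(s["tcp_pos"],s["wrist_force"],s["wrist_torque"],s["opening"])
t=s["tcp_pos"]; m=(np.hypot(W[...,0]-t[0],W[...,1]-t[1])<75)&(abs(W[...,2]-(t[2]-103))<15)
p=W[m]; A=np.c_[p[:,:2]-t[:2],np.ones(len(p))]
for _ in range(4):
    f=np.linalg.lstsq(A,p[:,2],rcond=None)[0]; k=abs(A@f-p[:,2])<2.5; A,p=A[k],p[k]
print("plane",f,"tilt deg",np.degrees(np.hypot(f[0],f[1])),len(p),"plate z rel TCP",f[2]-t[2])
mid(W,t,85,f[2]-4,f[2]+4,"plate")
img,d,W=cloud("top"); mid(W,t,85,f[2]-6,f[2]+5,"plate top")
img,d,W=cloud("side"); m=(np.hypot(W[...,0]-t[0],W[...,1]-t[1])<85)&(abs(W[...,2]-f[2])<5);p=W[m];print("side",p.min(0),p.max(0))
cv2.imwrite("pics/s3.png",img[130:370,200:520])
E
```

```text
[552.16529572 220.83200314 289.69656295] [-0.76211135  0.1767128  -4.73136802] [-0.04867346 -0.00067698 -0.06700929] 22.321858532223004
plane [-2.84784050e-03 -2.09359989e-03  1.86359237e+02] tilt deg 0.2025173287526764 33266 plate z rel TCP -103.33732590140488
plate ((550.6011962890625, 220.18194580078125), 68.03680419921875) z p50/p95 [186.4 187.5] 33835
plate top ((570.3063354492188, 174.06817626953125), 44.66489028930664) z p50/p95 [186.5 189.7] 241
side [484.94157984 155.15753127 181.40803849] [619.13026263 290.74504294 191.33885719]
```

View pics/s3.png

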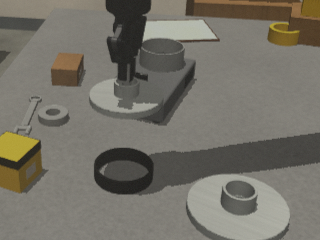

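The side view shows the ring left empty and both lids hanging level, nested, from the gripper. I carry them over the pot.

Call:
apply_moves([
  [-0.001,-0.01,0,0,0,0,1],
  [-0.003,-0.03,0,0,0,0,1],
  [-0.0065,-0.06,0,0,0,0,1],
  [-0.011,-0.1,0,0,0,0,1],
  [-0.016,-0.15,0,0,0,0,1],
  [-0.0215,-0.2,0,0,0,0,1],
  [-0.027,-0.25,0,0,0,0,1],
  [-0.032,-0.3,0,0,0,0,1],
  [-0.0375,-0.35,0,0,0,0,1],
  [-0.042,-0.39,0,0,0,0,1],
  [-0.044,-0.415,0,0,0,0,1],
  [-0.0455,-0.428,0,0,0,0,1],
  [-0.046,-0.4327,0,0,0,0,1],
  [-0.046,-0.4327,0,0,0,0,1],
  [-0.046,-0.4327,-0.01,0,0,0,1],
  [-0.046,-0.4327,-0.025,0,0,0,1],
  [-0.046,-0.4327,-0.035,0,0,0,1],
  [-0.046,-0.4327,-0.035,0,0,0,1],
  [-0.046,-0.4327,-0.035,0,0,0,1],
])

```text
time: 12.65
tcp_pos: [506.6, -211.7, 256.0]
ee_rot: [-180.0, 0.0, 166.4]
wrist_force: [0.4, -0.2, -3.8]
opening: 22.1
grasp_force: 59.3
```

```bash
python3 - <<'E'
from h import *
img,d,W=cloud("side"); cv2.imwrite("pics/s4.png",cv2.resize(img[110:250,260:460],(800,560)))
s=readout.state(); print(s["tcp_pos"],s["ee_rot"])
img,d,W=cloud("top"); mid(W,(507,-211),90,140,160,"plate top")
E
```

```text
[ 506.6600297  -211.78938412  256.3166305 ] [-1.79991210e+02  4.04356561e-02  1.66376940e+02]
plate top ((507.0428771972656, -211.656005859375), 68.17091369628906) z p50/p95 [153.  156.4] 2074
```

View pics/s4.png

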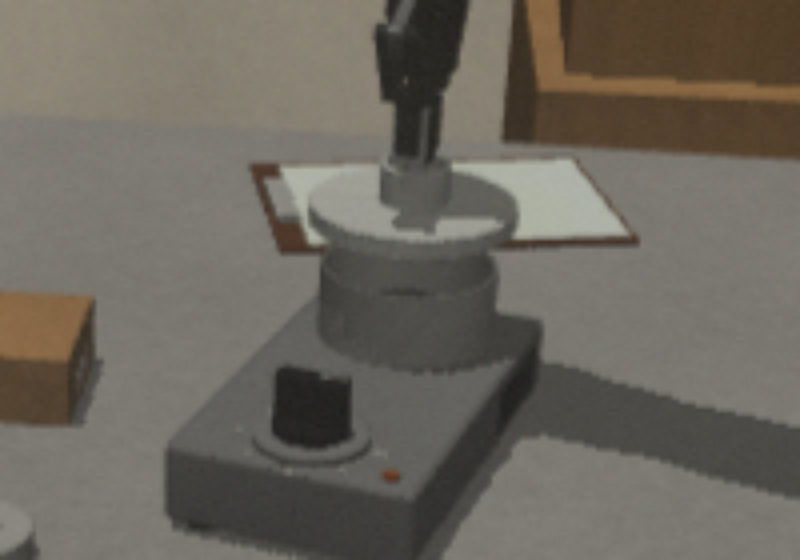

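The side view shows the lids hanging just above the pot and concentric with it, and the top view agrees within 1 mm. I lower slowly.

Call:
apply_moves([
  [0,0,-0.004,0,0,0,1],
  [0,0,-0.01,0,0,0,1],
  [0,0,-0.016,0,0,0,1],
  [0,0,-0.021,0,0,0,1],
  [0,0,-0.025,0,0,0,1],
  [0,0,-0.028,0,0,0,1],
  [0,0,-0.03,0,0,0,1],
  [0,0,-0.032,0,0,0,1],
  [0,0,-0.033,0,0,0,1],
  [0,0,-0.034,0,0,0,1],
  [0,0,-0.034,0,0,0,1],
  [0,0,-0.034,0,0,0,1],
])

```text
time: 14.25
tcp_pos: [506.5, -211.8, 222.0]
ee_rot: [-180.0, 0.0, 166.4]
wrist_force: [-0.4, -0.6, -3.5]
opening: 22.0
grasp_force: 59.4
```

Almost seated, but the weight is still on the gripper. I lower a little further.

Call:
apply_moves([
  [0,0,-0.0005,0,0,0,1],
  [0,0,-0.001,0,0,0,1],
  [0,0,-0.0015,0,0,0,1],
  [0,0,-0.002,0,0,0,1],
  [0,0,-0.002,0,0,0,1],
])

```text
time: 14.88
tcp_pos: [506.4, -211.7, 221.9]
ee_rot: [-180.0, 0.1, 166.4]
wrist_force: [-5.5, 2.0, 11.0]
opening: 21.7
grasp_force: 60.8
```

It touched at the predicted height and is seated. I let go and rise.

Call:
apply_moves([
  [0,0,0.001,0,0,0,1],
  [0,0,0.001,0,0,0,0.5],
  [0,0,0.001,0,0,0,0.3],
  [0,0,0.001,0,0,0,0],
  [0,0,0.001,0,0,0,0],
  [0,0,0.001,0,0,0,0],
  [0,0,0.02,0,0,0,0],
  [0,0,0.06,0,0,0,0],
  [0,0,0.1,0,0,0,0],
  [0,0,0.12,0,0,0,0],
  [0,0,0.12,0,0,0,0],
  [0,0,0.12,0,0,0,0],
])

```text
time: 16.38
tcp_pos: [506.3, -211.7, 338.7]
ee_rot: [180.0, -0.1, 166.4]
wrist_force: [0.2, 0.4, -0.7]
opening: 85.4
grasp_force: 0.0
```

```bash
python3 - <<'E'
from h import *
img,d,W,s=wcloud(); cv2.imwrite("pics/w5.png",img)
t=s["tcp_pos"]; print(s["time"],t,s["ee_rot"],s["opening"])
mid(W,t,30,166,185,"knob"); mid(W,t,30,140,150,"collar"); mid(W,t,85,113,125,"plate")
m=(np.hypot(W[...,0]-t[0],W[...,1]-t[1])<80)&(abs(W[...,2]-119)<6)
p=W[m]; A=np.c_[p[:,:2]-t[:2],np.ones(len(p))]; f=np.linalg.lstsq(A,p[:,2],rcond=None)[0]; print("plane",f)
img,d,W=cloud("top"); mid(W,t,85,113,125,"plate top")
img,d,W=cloud("side"); m=(np.hypot(W[...,0]-t[0],W[...,1]-t[1])<85)&(abs(W[...,2]-118)<5);p=W[m];print("side",(p.min(0)+p.max(0))/2)
E
```

```text
16.375 [ 506.3161752  -211.65047054  338.72792494] [ 1.79986116e+02 -7.97288150e-02  1.66375466e+02] 85.4221404649478
knob ((504.8699035644531, -212.4698486328125), 12.01749038696289) z p50/p95 [174.4 175.6] 989
collar ((505.0444030761719, -212.60552978515625), 23.213777542114258) z p50/p95 [144.4 145.7] 853
plate ((505.0839538574219, -212.81935119628906), 68.15824890136719) z p50/p95 [118.7 119.9] 18045
plane [-1.26736749e-04 -4.55662705e-04  1.18603095e+02]
plate top ((506.3746337890625, -211.45726013183594), 68.1898193359375) z p50/p95 [118.9 122.5] 2109
side [ 506.662904   -207.07537751  117.91452351]
```

View pics/w5.png

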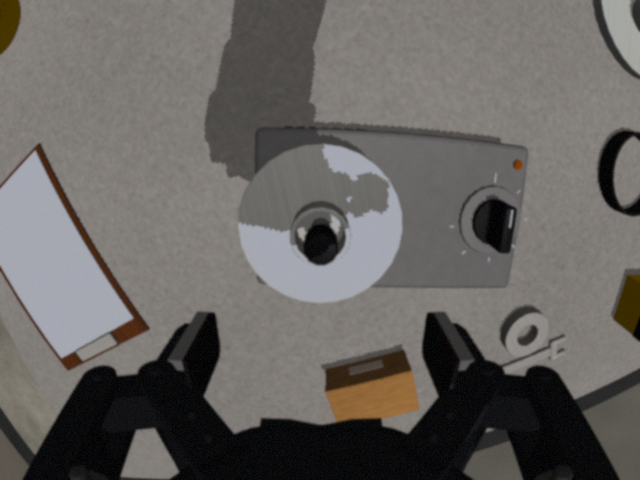

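The wrist view shows the lids seated level, the knob at (321,242) centred in the collar and the dial still at its mark. I lower and grip the collar.

Call:
apply_moves([
  [-0.0005,-0.0003,-0.03,0,0,0,0],
  [-0.0005,-0.0003,-0.07,0,0,0,0],
  [-0.0005,-0.0003,-0.105,0,0,0,0],
  [-0.0005,-0.0003,-0.13,0,0,0,0],
  [-0.0005,-0.0003,-0.141,0,0,0,0],
  [-0.0005,-0.0003,-0.145,0,0,0,0],
  [-0.0005,-0.0003,-0.145,0,0,0,0.2],
  [-0.0005,-0.0003,-0.145,0,0,0,0.35],
  [-0.0005,-0.0003,-0.145,0,0,0,0.5],
  [-0.0005,-0.0003,-0.145,0,0,0,0.7],
  [-0.0005,-0.0003,-0.145,0,0,0,1],
  [-0.0005,-0.0003,-0.145,0,0,0,1],
  [-0.0005,-0.0003,-0.145,0,0,0,1],
], newtons=40)

```text
time: 18.15
tcp_pos: [506.4, -212.3, 196.2]
ee_rot: [-180.0, 0.1, 166.4]
wrist_force: [-0.8, 0.0, 6.3]
opening: 45.1
grasp_force: 41.0
```

Call:
apply_moves([
  [0,0,0.002,0,0,0,1],
  [0,0,0.005,0,0,0,1],
  [0,0,0.009,0,0,0,1],
  [0,0,0.013,0,0,0,1],
  [0,0,0.017,0,0,0,1],
  [0,0,0.017,0,0,0,1],
])

```text
time: 18.9
tcp_pos: [506.2, -212.1, 212.3]
ee_rot: [-180.0, 0.0, 166.4]
wrist_force: [0.2, -0.3, -1.9]
opening: 44.7
grasp_force: 41.0
```

```bash
python3 - <<'E'
from h import *
s=readout.state(); t=s["tcp_pos"]; print(t,s["wrist_force"],s["opening"],s["grasp_force"])
img,d,W,s=wcloud(); 
m=(np.hypot(W[...,0]-t[0],W[...,1]-t[1])<80)&(abs(W[...,2]-134)<15)
p=W[m]; A=np.c_[p[:,:2]-t[:2],np.ones(len(p))]
for _ in range(4):
    f=np.linalg.lstsq(A,p[:,2],rcond=None)[0]; k=abs(A@f-p[:,2])<2.5; A,p=A[k],p[k]
print(f,len(p))
img,d,W=cloud("side"); cv2.imwrite("pics/s6.png",cv2.resize(img[110:250,260:460],(800,560)))
E
```

```text
[ 506.16183892 -212.09730505  212.31910586] [ 0.15114809 -0.33239171 -1.92822049] 44.65784740997303 41.01816175505519
[-1.97458446e-04  3.57795585e-04  1.34786343e+02] 40433
```

View pics/s6.png

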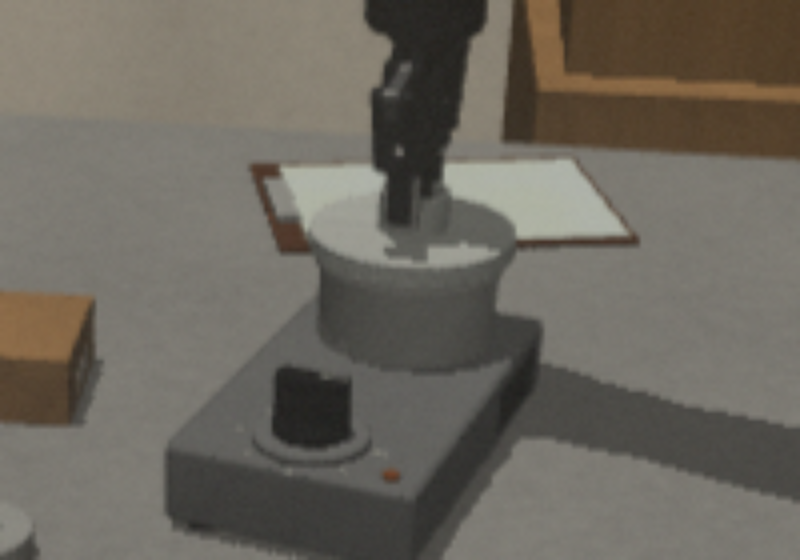

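The outer lid alone is up 16 mm and level, with a load of 1.9 N against about 4.5 N for both lids. I keep lifting.

Call:
apply_moves([
  [0,0,0.005,0,0,0,1],
  [0,0,0.012,0,0,0,1],
  [0,0,0.022,0,0,0,1],
  [0,0,0.035,0,0,0,1],
  [0,0,0.05,0,0,0,1],
  [0,0,0.07,0,0,0,1],
  [0,0,0.09,0,0,0,1],
  [0,0,0.11,0,0,0,1],
  [0,0,0.125,0,0,0,1],
  [0,0,0.132,0,0,0,1],
  [0,0,0.135,0,0,0,1],
  [0,0,0.135,0,0,0,1],
  [0,0,0.135,0,0,0,1],
  [0,0,0.135,0,0,0,1],
])

```text
time: 20.75
tcp_pos: [505.9, -212.0, 346.4]
ee_rot: [180.0, -0.0, 166.4]
wrist_force: [0.3, -0.2, -1.4]
opening: 44.7
grasp_force: 41.0
```

```bash
python3 - <<'E'
from h import *
s=readout.state(); print(s["tcp_pos"],s["wrist_force"],s["grasp_force"],s["time"])
img,d,W=cloud("side"); cv2.imwrite("pics/s7.png",cv2.resize(img[70:250,260:460],(667,600)))
mid(W,(506,-211),30,160,185,"knob side")
E
```

```text
[ 505.87149737 -211.97987234  346.42715424] [ 0.34256302 -0.24277316 -1.40306711] 41.042877808213234 20.75
knob side ((509.1585388183594, -211.17420959472656), 13.818105697631836) z p50/p95 [171.1 175.7] 71
```

View pics/s7.png

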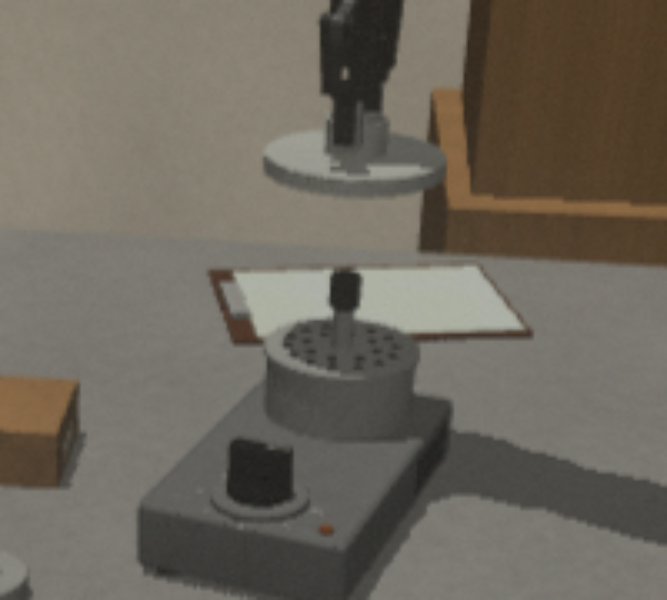

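The inner lid sits on the pot with its knob at (345,288). The outer lid is held level well above it, and the dial is off. I hand in.

```bash
python3 -c "
from bench import arm
print(arm.hand_in())"
```

```text
the job is handed in; nothing more can be done
None
```

The job is handed in (no verdict came back): the dial is at its off stop, the inner lid is seated on the pot, and the outer lid is held level about 150 mm above the inner lid's flange.

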